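Refill the gravity feeder with lock cylinders

ROBOT

A 6-joint arm with a two-finger parallel gripper is mounted at the origin on a cart in front of the work surface, level with it; the furniture and walls round the work are solid. World frame = base frame: x ahead of the robot, y to its left, z up, the work surface at z = 0. Lengths are in m, angles in rad, forces in N, time in s.
With the tool pointing down it reaches from about 0.35 to 0.775 m from the base axis. Payload 7.3 kg.
Tool frame: the origin (TCP) lies at the very end of the fingers, on their centre line; the grasp point (between the pads) lies 19 mm behind it; z points along the fingers, y is the line along which they close (so a half turn about z gives the same grasp; the last joint's range is limited). The gripper opens to 92 mm and grips with 3 to 60 N. Pads are 19 mm wide; open, the fingers measure 130 mm over their backs; the gripper's body (75 mm by 190 mm) begins 47 mm behind the grasp point.
Start: joints at [1.104, 0.342, 1.524, -0, 1.275, -0.146], TCP at [0.166, 0.498, 0.227] pointing down, gripper open.
Joint ranges: [-2.53, 2.53], [-0.77, 2.02], [0.04, 2.7], [-1, 4.14], [0.28, 2.66], [-3.11, 3.11]. Speed limits (rad/s): [2.57, 2.57, 3.14, 3.14, 3.14, 3.14].

INTERFACE

Orientations are given as [roll, pitch, yaw] about the fixed x, y, z axes, in that order (R = Rz(yaw) Ry(pitch) Rx(roll)).
In Python, from cell import telemetry, eyes, job gives the robot as it stands.
- The arm moves only by the tool apply_moves, never from a script. Its arguments are lists of equal length, an entry for each row: "delta_pos": the shift along the world's x, y, z each as a share of 0.4 m, from -1 to 1, a list of three; "dr": the turn, a rotation vector about the world's x, y, z each as a share of 0.5 rad, from -1 to 1, a list of three; "jaw": the opening, from 0 (shut) to 1 (fully open). A call has 1 to 8 rows; each row is the pose to reach, as a shift and turn from the pose commanded when the call began; what a row does not reach only later rows make up. A row lasts 1/12 s, in which the tool goes at most 41.7 mm and 7.16 degrees, less where a joint would pass 70% of its speed; a pose out of reach is approached as far as the arm can. A call with a number of a shift or a turn outside -1 to 1 is refused whole. A call with a gripper value outside its range is refused whole. The fingers move at their own pace and stop on an object; "force" is the grip in N (left out, the last holds). Time passes only in rows, so rows that repeat a pose let the fingers close. It gives the time, the measured TCP pose, the force, the opening and the grip force at its end, in the units of the state.
- telemetry.observe(): the state, without advancing time (a new reading comes with each control period).
- eyes.read_camera(name): name is "scene" or "top" or "wrist"; returns the picture (480x640x3 uint8, red, green, blue); there is no depth.
- eyes.camera_model(name): a dict with "vertical_fov" (degrees; the focal length in pixels is half the picture's height over the tangent of half this angle, whatever the lens; pixels are square), "cx", "cy" (the principal point, pixels), "rvec" (rotation vector, rad) and "tvec" (3), from world to camera coordinates, as OpenCV has them; the wrist camera has in their place "hand_eye" (4x4, takes a point from camera to tool coordinates, whose origin is the TCP and whose axes are the flange's). Camera axes: x right, y down, z forward; pixel columns grow to the right and rows downward; lengths in m; the calibration is good to about 2 mm. A picture is of the moment at which its call begins: read the wrist's pose just before it. camera_model takes no time and is no camera call.
- job.hand_in(): hands the job in; it is judged then, once.
The state is a dict: "time": time; "qpos": joint angles; "qvel": joint speeds; "joint_efforts": joint torques, N m; "tool_pos": TCP position; "tool_rot": TCP orientation; "contact_force": force on the tool from outside, world axes, zero at the start; "torque": the same for the moment, N m; "opening": finger opening in m; "grip_force": force on a finger pad.
Only numpy, scipy, OpenCV 4.12 (cv2) and the standard library are available. Lean on these libraries where they do the work, as an engineer would, in place of code of your own. Each camera call takes 0.05 s, during which the arm holds its last target. There are 200 camera calls.

TASK

The gravity feeder on the bench is empty and its front gate is still up. Push the gate fully down, then pick up the steel tray and tip it over the hopper's mouth so that all four lock cylinders end up inside the hopper behind the shut gate. Stand the empty tray back on the bench, right way up and clear of the feeder, and leave the other things where they are.

Things in the scene. Friction and masses are not known exactly. Their poses are not given: they have to be found in the camera images.
- feeder: Grey sheet-steel feeder, fixed: open hopper, inside 150 x 150 mm, 3 mm walls, rim at z = 185 mm. Origin at bench height under the hopper's centre; -x is its front. Chute floor slopes from z = 125 mm at the back to 28 mm at the front outlet, then a short pick trough, lip 31 mm high, to x = -137 mm. Guide channels at both front corners reach z = 226 mm.
- feeder_mouth (a point): Centre of the hopper's open mouth, in the plane of its rim, 185 mm above the bench.
- gate (a joint): Height of the feeder's gate (m): 0 = fully down (shut, on its stop), 0.06 = fully up. The gate is a vertical aluminium plate in the front guide channels, 85 mm in front of the feeder's origin; it stays at the height where it is left and slides with about 4 N.
- gate_grip (a point): Centre of the round black bar (14 mm thick, 78 mm long along the feeder's y) on top of the gate, by which it is moved. It is 217 mm above the bench when the gate is shut, and rises with the gate.
- tray: Loose steel tray, floor 114 x 114 mm, 3 mm sheet, 0.26 kg. Origin under the middle of its floor, z up. Walls 36 mm high at -y, -x, +x; the +y side is a pouring lip 114 mm wide, sloping up 15 degrees to end at y = 86 mm, z = 10 mm. A fixed strap handle runs along x over the middle, its underside 72 mm and top 100 mm above the origin.
- tray_grip (a point): Centre of the handle's black rubber sleeve, 86 mm above the tray's origin: 76 mm long along the tray's x, 13 mm thick along its y, 27 mm high, with flat sides.
- tray_lip (a point): Middle of the upper edge of the tray's pouring lip, 86 mm along +y from the tray's origin and 10 mm up.
- cyl_1: Lock cylinder with flat sides, 33 x 62 x 17 mm (x, y, z as it lies), 0.13 kg, origin in the middle of its underside. All four lie in the tray at the start.
- cyl_2: Second lock cylinder, same size.
- cyl_3: Third lock cylinder, same size.
- cyl_4: Fourth lock cylinder, same size.
- oil_bottle: Bystander: plastic oil bottle with a spout, 45 mm wide, 133 mm high, origin in the middle of its underside.
- screwdriver: Bystander: screwdriver with amber handle lying on the bench, 168 mm long along its y, 30 mm thick; origin under its middle.
- padlock: Bystander: padlock lying flat, 78 x 48 x 19 mm, origin under its middle.
- tape_measure: Bystander: tape measure standing on the bench, 33 x 70 x 60 mm, origin under its middle.
There are look-alikes about, which are no part of the job. What is shaped like the cyl_1 but pink is not meant.

How it is judged:
On the way, in this order (a step that is already met when the one before it is completed fails the run):
1. The gate is fully down (value of joint gate below 0.004 m), for 0.2 s.
2. The tray is tipped over the hopper (more than 35 degrees, at least 12 cm up) (angle between tray's own z axis and vertical above 0.61 rad and height (world z) of tray above 0.12 m and horizontal distance between tray and feeder_mouth below 0.22 m), for 0.1 s.
At the end, for the whole second after the job is handed in: The gate is down to within 4 mm of its stop; all four cylinders lie still inside the hopper, between its walls and below its rim; the empty tray stands at rest on the bench, upright within 7 degrees and not touching the feeder (value of joint gate below 0.004 m and x of cyl_1 in the frame of feeder between -0.0855 and 0.077 m and y of cyl_1 in the frame of feeder between -0.077 and 0.077 m and z of each of cyl_1, cyl_2, cyl_3, cyl_4 in the frame of feeder below 0.185 m and linear speed of each of cyl_1, cyl_2, cyl_3, cyl_4 below 0.03 m/s and x of cyl_2 in the frame of feeder between -0.0855 and 0.077 m and y of cyl_2 in the frame of feeder between -0.077 and 0.077 m and x of cyl_3 in the frame of feeder between -0.0855 and 0.077 m and y of cyl_3 in the frame of feeder between -0.077 and 0.077 m and x of cyl_4 in the frame of feeder between -0.0855 and 0.077 m and y of cyl_4 in the frame of feeder between -0.077 and 0.077 m and height (world z) of tray between -0.01 and 0.015 m and angle between tray's own z axis and vertical below 0.12 rad and linear speed of tray below 0.02 m/s and contact force between tray and feeder below 0.2 N).
It fails at once if a bystander (oil bottle, screwdriver, padlock, tape measure) is moved more than 3 cm (distance of any of oil_bottle, screwdriver, padlock, tape_measure from where it was at the start of the episode above 0.03 m).
It also fails if it takes over 67 s, if anything falls off the work surface, if the arm or the gripper's body presses on something with over 40 N, if the wrist force passes 120 N, or if a joint passes its speed limit or range.

## Working session

There is one attempt and no reset: what is moved stays moved. The work goes in short steps, Python scripts to look and compute and a tool call to move; the robot and the scene stay as the last step left them, time stands still between calls to the robot, and variables do not carry over. Pictures are saved under pics/ and viewed, at most 10 in all, crops included, and the job is handed in when it is done.

Besides the shell and the picture viewer there is one more tool, called after "Request:" as name(argument=value, ...), one argument or row to a line, values as JSON. apply_moves: Moves the arm, as the interface text tells. Its arguments: {"type":"object","properties":{"delta_pos":{"type":"array"},"dr":{"type":"array"},"jaw":{"type":"array"},"force":{"type":"number"}},"required":["delta_pos","dr","jaw"]}

```bash
mkdir -p pics
python3 - <<'E'
from cell import telemetry, eyes, job
import cv2,numpy as np
s=telemetry.observe();print({k:np.round(v,3).tolist() for k,v in s.items()})
for n in("scene","top"):
    cv2.imwrite(f"pics/{n}0.png",eyes.read_camera(n)[:,:,::-1])
for n in("scene","top","wrist"):
    print({k:np.round(v,4).tolist() for k,v in eyes.camera_model(n).items()})
E
```

```text
{'time': 0.0, 'qpos': [1.104, 0.343, 1.525, -0.0, 1.275, -0.146], 'qvel': [-0.001, 0.002, 0.001, -0.001, -0.001, 0.002], 'joint_efforts': [0.001, -43.124, -24.423, 0.072, 0.056, -0.0], 'tool_pos': [0.165, 0.498, 0.226], 'tool_rot': [-3.14, -0.0, 2.821], 'contact_force': [-0.189, -0.047, -0.163], 'torque': [0.022, 0.029, 0.027], 'grip_force': 0.0, 'opening': 0.092}
{'vertical_fov': 55.3324, 'cx': 321.1416, 'cy': 237.5919, 'rvec': [2.2113, 0.2782, -0.1224], 'tvec': [-0.511, 0.0089, 1.3873]}
{'vertical_fov': 50.9488, 'cx': 314.3625, 'cy': 236.0208, 'rvec': [2.1725, -2.1304, 0.1737], 'tvec': [-0.0534, 0.542, 1.1663]}
{'vertical_fov': 58.5882, 'cx': 322.5133, 'cy': 238.045, 'hand_eye': [[-0.0005, -0.9517, -0.3071, 0.0831], [1.0, -0.0005, -0.0, 0.0006], [-0.0001, -0.3071, 0.9517, -0.1572], [0.0, 0.0, 0.0, 1.0]]}
```

View pics/scene0.png

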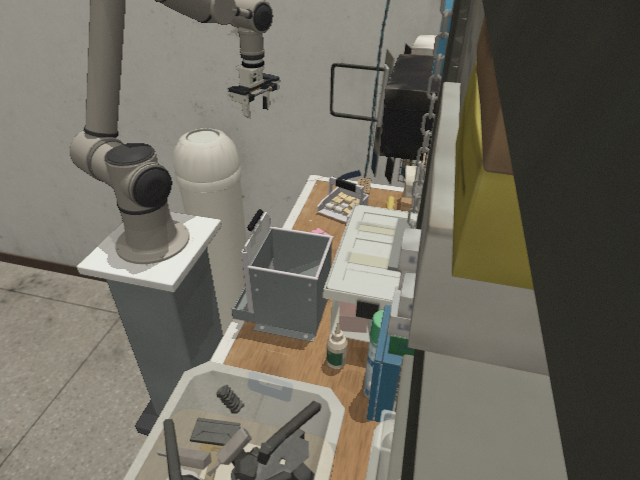

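View pics/top0.png

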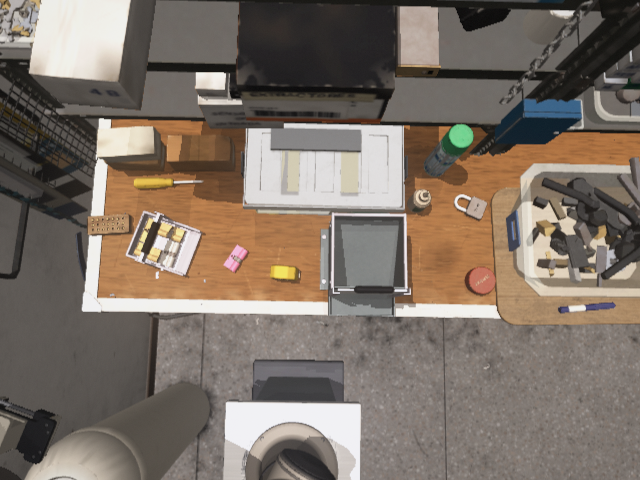

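The top view shows the tray with four brass cylinders at about (163,243), and the feeder at (370,255) with its gate bar at (374,290). The pink look-alike is at (235,258), the tape measure at (285,272), the screwdriver at (165,183), the oil bottle at (422,200) and the padlock at (472,207). I'll enlarge the tray and the gate to confirm.

```bash
python3 - <<'E'
import cv2,numpy as np
t=cv2.imread("pics/top0.png");s=cv2.imread("pics/scene0.png")
r=lambda im,x,y,w,h,W,H:cv2.resize(im[y:y+h,x:x+w],(W,H),interpolation=cv2.INTER_CUBIC)
a=np.hstack([r(t,115,200,100,75,400,300),r(t,310,205,110,82*1+20,400,300) if 0 else r(t,312,205,120,120,400,300)])
b=np.hstack([r(s,300,165,80,60,400,300),r(s,220,200,120,90,400,300)])
cv2.imwrite("pics/crop1.png",np.vstack([a,b]))
E
cat > h.py <<'E'
import numpy as np,cv2
from cell import telemetry, eyes, job
from scipy.spatial.transform import Rotation as R
def cam(n,st=None):
    m=eyes.camera_model(n);f=240/np.tan(np.radians(m["vertical_fov"]/2))
    K=np.array([[f,0,m["cx"]],[0,f,m["cy"]],[0,0,1]])
    if n!="wrist": Rw=cv2.Rodrigues(np.array(m["rvec"],float))[0];t=np.array(m["tvec"],float)
    else:
        T=np.eye(4);T[:3,:3]=R.from_euler("xyz",st["tool_rot"]).as_matrix();T[:3,3]=st["tool_pos"]
        T=np.linalg.inv(T@np.array(m["hand_eye"]));Rw,t=T[:3,:3],T[:3,3]
    return K,Rw,t
def ray(c,p):
    K,Rw,t=c;return -Rw.T@t,Rw.T@np.linalg.solve(K,[p[0],p[1],1])
def onz(c,p,z):
    o,d=ray(c,p);return o+d*(z-o[2])/d[2]
def tri(*cp):
    A=np.zeros((3,3));b=np.zeros(3)
    for c,p in cp:
        o,d=ray(c,p);d=d/np.linalg.norm(d);M=np.eye(3)-np.outer(d,d);A+=M;b+=M@o
    return np.linalg.solve(A,b)
def proj(c,P):
    K,Rw,t=c;q=K@(Rw@np.asarray(P,float).reshape(-1,3).T+t[:,None]);return (q[:2]/q[2]).T
E
```

```text
(no output)
```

View pics/crop1.png

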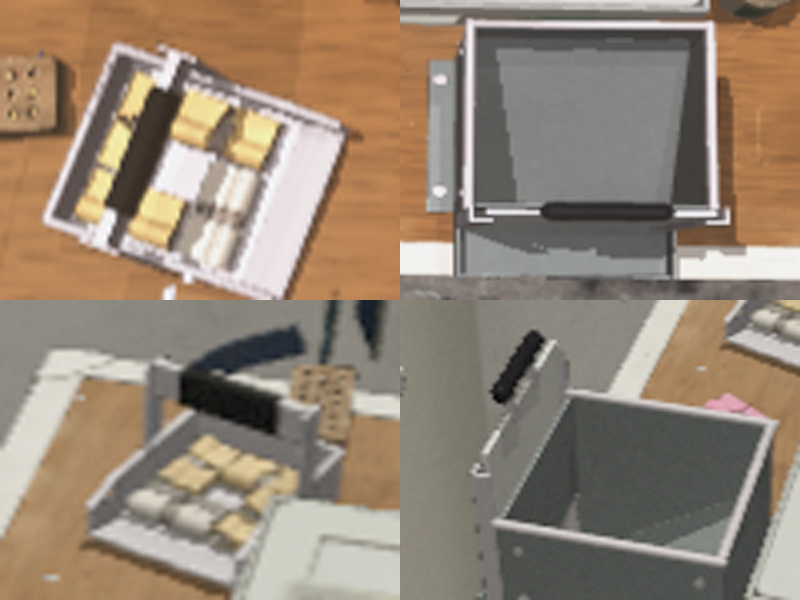

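The crop confirms the brass and steel cylinders in the tray, not the pink one. The tray's lip faces right (-y world). The sleeve centre is at top (151,238) and scene (346,185). The gate bar centre is at top (374,289) and scene (255,220), with the gate up.

Run:
```python
from h import *
np.set_printoptions(precision=4,suppress=True)
T=cam("top");S=cam("scene")
p=lambda c,x:x
print("sleeve",tri((T,(151,238)),(S,(345.8,185))))
print("gate",tri((T,(374.1,289.4)),(S,(255.4,219.8))))
tc=lambda x,y:(115+x/4,200+y/4)
print("ends",onz(T,tc(167,92),.1),onz(T,tc(125,213),.1), "c",onz(T,tc(146,152),.1))
print("lip",onz(T,tc(345,130),.01),onz(T,tc(283,298),.01))
fc=lambda x,y:(312+x/3.3333,205+y/2.5)
for q in [(67,22),(316,22),(67,213),(316,213)]: print("rim",onz(T,fc(*q),.185))
print("rear L/R scene", tri((T,fc(67,22)),(S,(220+375/3.333,200+122/3.333))) )
sc=lambda x,y:(220+x/3.3333,200+y/3.3333)
for q in [(172,95),(375,122),(322,262),(97,222)]: print("rimS",onz(S,sc(*q),.185))
# bystanders rough
for n,q,z in [("tape",(285,272),.06),("pink",(235,258),.02),("sd",(165,183),.03),("bottle",(422,200),.13)]: print(n,onz(T,q,z))
```

```text
sleeve [0.5249 0.3329 0.0836]
gate [ 0.4095 -0.1569  0.2588]
ends [0.5566 0.3168 0.1   ] [0.487  0.3359 0.1   ] c [0.5219 0.3264 0.1   ]
lip [0.5504 0.2341 0.01  ] [0.4469 0.2662 0.01  ]
rim [ 0.5699 -0.0776  0.185 ]
rim [ 0.5733 -0.2364  0.185 ]
rim [ 0.4087 -0.0798  0.185 ]
rim [ 0.4117 -0.2351  0.185 ]
rear L/R scene [ 0.5713 -0.0773  0.1838]
rimS [ 0.4197 -0.0846  0.185 ]
rimS [ 0.5726 -0.0782  0.185 ]
rimS [ 0.5728 -0.2326  0.185 ]
rimS [ 0.4179 -0.2327  0.185 ]
tape [0.4539 0.0243 0.06  ]
pink [0.4883 0.1476 0.02  ]
sd [0.6678 0.3243 0.03  ]
bottle [ 0.6164 -0.2819  0.13  ]
```

Request:
apply_moves(
  delta_pos=[
    [0.07,-0.06,0.03],
    [0.14,-0.12,0.06],
    [0.21,-0.18,0.09],
    [0.28,-0.24,0.12],
    [0.35,-0.3,0.15],
    [0.42,-0.36,0.18],
    [0.49,-0.42,0.21],
    [0.56,-0.48,0.24],
  ],
  dr=[
    [0,0,0],
    [0,0,0],
    [0,0,0],
    [0,0,0],
    [0,0,0],
    [0,0,0],
    [0,0,0],
    [0,0,0],
  ],
  jaw=[0,0,0,0,0,0,0,0],
  force=20,
)

```text
time: 0.77
tool_pos: [0.3904, 0.3047, 0.3231]
tool_rot: [-3.141, -0.0, 2.821]
contact_force: [0.8, 0.4, 0.5]
opening: 0.0429
grip_force: 0.0
```

Request:
apply_moves(
  delta_pos=[
    [0,-0.1,0],
    [0.01,-0.2,0],
    [0.02,-0.3,0],
    [0.02,-0.4,0],
    [0.03,-0.5,0],
    [0.03,-0.6,0],
    [0.04,-0.7,0],
    [0.05,-0.8,0],
  ],
  dr=[
    [0,0,0],
    [0,0,0],
    [0,0,0],
    [0,0,0],
    [0,0,0],
    [0,0,0],
    [0,0,0],
    [0,0,0],
  ],
  jaw=[0,0,0,0,0,0,0,0],
)

```text
time: 1.43
tool_pos: [0.4089, -0.0155, 0.3227]
tool_rot: [3.141, -0.0, 2.821]
contact_force: [0.8, 0.3, 0.2]
opening: 0.0004
grip_force: 0.0
```

Request:
apply_moves(
  delta_pos=[
    [0,-0.09,0],
    [0,-0.18,0],
    [0,-0.27,0],
    [0,-0.35,0],
    [0,-0.35,-0.03],
    [0,-0.35,-0.06],
    [0,-0.35,-0.09],
    [0,-0.35,-0.1],
  ],
  dr=[
    [0,0,0],
    [0,0,0],
    [0,0,0],
    [0,0,0],
    [0,0,0],
    [0,0,0],
    [0,0,0],
    [0,0,0],
  ],
  jaw=[0,0,0,0,0,0,0,0],
)

```text
time: 2.1
tool_pos: [0.4086, -0.1536, 0.2809]
tool_rot: [3.141, -0.003, 2.82]
contact_force: [-1.4, -0.2, -0.1]
opening: 0.0002
grip_force: 0.0
```

Run:
```python
from h import *
s=telemetry.observe();im=eyes.read_camera("scene");print(s["tool_pos"],s["qpos"])
w=eyes.read_camera("wrist")
a=cv2.resize(im[180:300,210:350],(467,400),interpolation=cv2.INTER_CUBIC)
b=cv2.resize(w,(333,250));b=cv2.copyMakeBorder(b,0,150,0,0,0)
cv2.imwrite("pics/g1.png",np.hstack([a,b])[:,:,::-1])
```

```text
[ 0.40860493 -0.15360603  0.28087914] [-5.35585634e-01  1.37919279e-01  1.64488368e+00  1.05467391e-04
  1.36234231e+00 -1.78477289e+00]
```

View pics/g1.png

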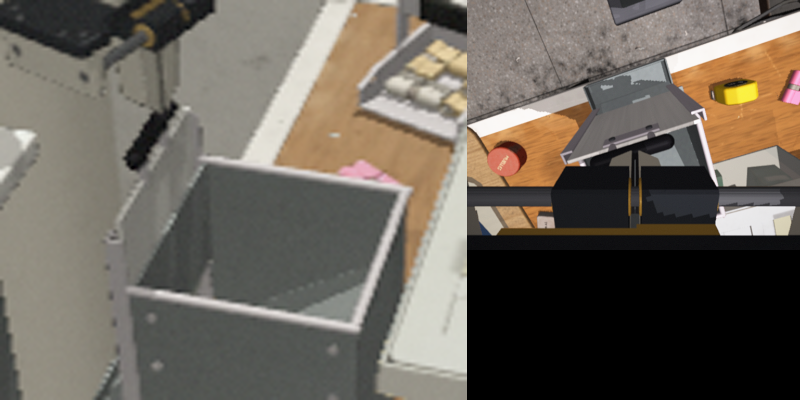

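The closed fingertips are right over the bar: it is at (150,140) in the scene crop and (635,145) in the wrist inset. I'll press down.

Request:
apply_moves(
  delta_pos=[
    [0,0,-0.02],
    [0,0,-0.04],
    [0,0,-0.06],
    [0,0,-0.08],
    [0,0,-0.1],
    [0,0,-0.12],
    [0,0,-0.13],
    [0,0,-0.135],
  ],
  dr=[
    [0,0,0],
    [0,0,0],
    [0,0,0],
    [0,0,0],
    [0,0,0],
    [0,0,0],
    [0,0,0],
    [0,0,0],
  ],
  jaw=[0,0,0,0,0,0,0,0],
)

```text
time: 2.87
tool_pos: [0.4094, -0.1536, 0.2279]
tool_rot: [3.141, -0.001, 2.821]
contact_force: [1.8, 0.4, 2.7]
opening: 0.0006
grip_force: 1.1
```

Request:
apply_moves(
  delta_pos=[
    [0,0,-0.005],
    [0,0,-0.0075],
    [0,0,-0.01],
    [0,0,-0.0125],
  ],
  dr=[
    [0,0,0],
    [0,0,0],
    [0,0,0],
    [0,0,0],
  ],
  jaw=[0,0,0,0],
)

```text
time: 3.2
tool_pos: [0.4094, -0.1537, 0.2238]
tool_rot: [3.141, -0.0, 2.821]
contact_force: [-0.5, 0.2, 5.6]
opening: 0.0003
grip_force: 3.3
```

Request:
apply_moves(
  delta_pos=[
    [0,0,-0.0025],
    [0,0,-0.005],
    [0,0,-0.005],
    [0,0,-0.005],
  ],
  dr=[
    [0,0,0],
    [0,0,0],
    [0,0,0],
    [0,0,0],
  ],
  jaw=[0,0,0,0],
)

```text
time: 3.53
tool_pos: [0.4096, -0.1538, 0.2235]
tool_rot: [-3.141, 0.002, 2.821]
contact_force: [-4.1, 2.2, 15.5]
opening: 0.0003
grip_force: 7.9
```

The force has risen to 15 N at z 0.2235, so the gate is on its stop. Next I'll lift and move to the tray.

Request:
apply_moves(
  delta_pos=[
    [0,0,0.08],
    [0,0,0.17],
    [0,0,0.26],
    [0,0.1,0.26],
    [0,0.2,0.26],
    [0.01,0.3,0.26],
    [0.02,0.4,0.26],
    [0.03,0.5,0.26],
  ],
  dr=[
    [0,0,0],
    [0,0,0],
    [0,0,0],
    [0,0,0],
    [0,0,0],
    [0,0,0],
    [0,0,0],
    [0,0,0],
  ],
  jaw=[0,0,0,0.5,1,1,1,1],
  force=50,
)

```text
time: 4.2
tool_pos: [0.4209, 0.0478, 0.3258]
tool_rot: [-3.141, -0.0, 2.82]
contact_force: [1.1, -1.0, -0.3]
opening: 0.0292
grip_force: 0.0
```

Request:
apply_moves(
  delta_pos=[
    [0.03,0.09,0],
    [0.06,0.18,0],
    [0.09,0.27,0],
    [0.12,0.36,0],
    [0.15,0.44,0],
    [0.18,0.52,0],
    [0.22,0.6,-0.02],
    [0.25,0.67,-0.07],
  ],
  dr=[
    [0,0,0],
    [0,0,0],
    [0,0,0],
    [0,0,0],
    [0,0,0.02],
    [0,0,0.04],
    [0,0,0.06],
    [0,0,0.06],
  ],
  jaw=[1,1,1,1,1,1,1,1],
)

```text
time: 4.87
tool_pos: [0.5229, 0.3167, 0.2995]
tool_rot: [3.138, 0.004, 2.852]
contact_force: [0.4, -0.6, 0.7]
opening: 0.0828
grip_force: 0.0
```

Run:
```python
from h import *
s=telemetry.observe();w=eyes.read_camera("wrist");print(s["tool_pos"],s["tool_rot"],s["qpos"])
np.save("w1.npy",np.r_[s["tool_pos"],s["tool_rot"]])
# expected sleeve top corners overlay
c=cam("wrist",s)
im=w[:,:,::-1].copy()
for p in proj(c,[[.523,.332,.086]]):cv2.circle(im,tuple(int(v) for v in p),4,(0,0,255),1);print(p)
cv2.imwrite("pics/w1.png",im)
t=eyes.read_camera("top");sc=eyes.read_camera("scene")
cv2.imwrite("pics/s1raw.png",sc[:,:,::-1])
```

```text
[0.52286415 0.3167299  0.29945777] [3.13844029 0.00380049 2.85206333] [ 4.19381902e-01  4.64837028e-01  1.13593072e+00 -8.13148989e-05
  1.53588785e+00 -8.61888459e-01]
[337.70057783 193.06207307]
```

View pics/w1.png

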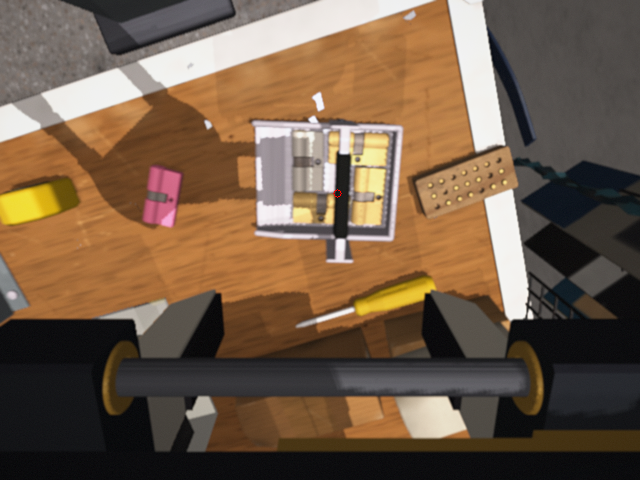

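The wrist view shows the sleeve at x 337–349, y 155–238, centred on (343,196), close to the prediction at (338,193). I'll triangulate to refine it.

Run:
```python
from h import *
w=np.load("w1.npy");c=cam("wrist",dict(tool_pos=w[:3],tool_rot=w[3:]));T=cam("top");S=cam("scene")
print(tri((c,(343,196)),(T,(151,238)),(S,(345.8,185))),tri((c,(343,196)),(S,(345.8,185))),tri((c,(343,196)),(T,(151,238))))
for a,b,z in[((343.5,156),(341,238),.1),((256,236),(393,240),.036),((255,121),(403,126),.036)]:
    A,B=onz(c,a,z),onz(c,b,z);d=A-B;print(A,B,np.degrees(np.arctan2(d[1],d[0])))
print(onz(c,(343,196),.095), np.degrees(w[5]))
```

```text
[0.52572343 0.3344359  0.08273564] [0.5263679  0.33535811 0.08290471] [0.52685459 0.33514594 0.07759782]
[0.49144143 0.34548081 0.1       ] [0.55931488 0.3240688  0.1       ] 162.4910997775275
[0.55298999 0.23764905 0.036     ] [0.59781537 0.37209633 0.036     ] -108.43863798189872
[0.44450809 0.27481086 0.036     ] [0.48918762 0.40834705 0.036     ] -108.49959219662757
[0.52483222 0.33587912 0.095     ] 163.4111919857616
```

Request:
apply_moves(
  delta_pos=[
    [0.0075,0.0525,-0.03],
    [0.0075,0.0525,-0.12],
    [0.0075,0.0525,-0.21],
    [0.0075,0.0525,-0.3],
    [0.0075,0.0525,-0.39],
    [0.0075,0.0525,-0.47],
    [0.0075,0.0525,-0.54],
    [0.0075,0.0525,-0.58],
  ],
  dr=[
    [0,0,-0.05],
    [0,0,-0.05],
    [0,0,-0.05],
    [0,0,-0.05],
    [0,0,-0.05],
    [0,0,-0.05],
    [0,0,-0.05],
    [0,0,-0.05],
  ],
  jaw=[1,1,1,1,1,1,1,1],
)

```text
time: 5.68
tool_pos: [0.5231, 0.3333, 0.0632]
tool_rot: [-3.138, -0.003, 2.825]
contact_force: [-1.0, 0.3, -0.6]
opening: 0.092
grip_force: 0.0
```

Request:
apply_moves(
  delta_pos=[
    [0,0,0],
    [0,0,0],
    [0,0,0],
    [0,0,0],
    [0,0,0],
    [0,0,0],
    [0,0,0],
    [0,0,0],
  ],
  dr=[
    [0,0,0],
    [0,0,0],
    [0,0,0],
    [0,0,0],
    [0,0,0],
    [0,0,0],
    [0,0,0],
    [0,0,0],
  ],
  jaw=[0.7,0.5,0.3,0.2,0.1,0,0,0],
  force=50,
)

```text
time: 6.35
tool_pos: [0.5247, 0.3353, 0.0662]
tool_rot: [3.141, 0.0, 2.826]
contact_force: [0.0, 0.1, -0.0]
opening: 0.043
grip_force: 0.0
```

Request:
apply_moves(
  delta_pos=[
    [0,0,0],
    [0,0,0],
    [0,0,0],
    [0,0,0],
  ],
  dr=[
    [0,0,0],
    [0,0,0],
    [0,0,0],
    [0,0,0],
  ],
  jaw=[0,0,0,0],
)

```text
time: 6.68
tool_pos: [0.5245, 0.3352, 0.0657]
tool_rot: [-3.141, -0.0, 2.826]
contact_force: [-1.7, -3.1, 3.8]
opening: 0.0167
grip_force: 4.3
```

Request:
apply_moves(
  delta_pos=[
    [0,0,0],
    [0,0,0],
    [0,0,0],
    [0,0,0],
    [0,0,0],
  ],
  dr=[
    [0,0,0],
    [0,0,0],
    [0,0,0],
    [0,0,0],
    [0,0,0],
  ],
  jaw=[0,0,0,0,0],
  force=50,
)

```text
time: 7.1
tool_pos: [0.5243, 0.3347, 0.0656]
tool_rot: [-3.141, -0.0, 2.826]
contact_force: [-2.2, -5.4, 1.6]
opening: 0.0122
grip_force: 50.0
```

Request:
apply_moves(
  delta_pos=[
    [0,0,0.01],
    [0,0,0.03],
    [0,0,0.06],
    [0,0,0.1],
    [0,0,0.15],
    [0,0,0.21],
    [0,0,0.28],
    [0,0,0.36],
  ],
  dr=[
    [0,0,0],
    [0,0,0],
    [0,0,0],
    [0,0,0],
    [0,0,0],
    [0,0,0],
    [0,0,0],
    [0,0,0],
  ],
  jaw=[0,0,0,0,0,0,0,0],
)

```text
time: 7.77
tool_pos: [0.5237, 0.3353, 0.2106]
tool_rot: [-3.141, -0.002, 2.826]
contact_force: [0.6, 1.1, -6.8]
opening: 0.0126
grip_force: 50.0
```

Request:
apply_moves(
  delta_pos=[
    [0,-0.01,0.06],
    [-0.01,-0.03,0.11],
    [-0.01,-0.06,0.16],
    [-0.02,-0.1,0.2],
    [-0.02,-0.15,0.23],
    [-0.03,-0.21,0.26],
    [-0.03,-0.28,0.275],
    [-0.04,-0.35,0.275],
  ],
  dr=[
    [0,0,0.02],
    [0,0,0.05],
    [0,0,0.08],
    [0,0,0.12],
    [0,0,0.16],
    [0,0,0.2],
    [0,0,0.25],
    [0,0,0.3],
  ],
  jaw=[0,0,0,0,0,0,0,0],
)

```text
time: 8.43
tool_pos: [0.509, 0.1947, 0.3223]
tool_rot: [3.139, 0.004, 2.978]
contact_force: [2.5, -1.0, -7.0]
opening: 0.0131
grip_force: 50.0
```

Request:
apply_moves(
  delta_pos=[
    [-0.01,-0.07,0],
    [-0.01,-0.14,0],
    [-0.02,-0.21,0],
    [-0.02,-0.28,0],
    [-0.03,-0.34,0],
    [-0.03,-0.39,0],
    [-0.04,-0.43,0],
    [-0.04,-0.46,0],
  ],
  dr=[
    [0,0,0.05],
    [0,0,0.1],
    [0,0,0.15],
    [0,0,0.19],
    [0,0,0.23],
    [0,0,0.27],
    [0,0,0.3],
    [0,0,0.33],
  ],
  jaw=[0,0,0,0,0,0,0,0],
)

```text
time: 9.1
tool_pos: [0.4917, 0.01, 0.3207]
tool_rot: [-3.142, 0.001, 3.141]
contact_force: [-0.2, 1.0, -7.1]
opening: 0.0125
grip_force: 50.0
```

Request:
apply_moves(
  delta_pos=[
    [0,-0.03,0],
    [0,-0.06,0],
    [0,-0.09,0],
    [0,-0.11,0],
    [0,-0.125,0],
    [0,-0.135,0],
    [0,-0.14,0],
    [0,-0.14,0],
  ],
  dr=[
    [0,0,0],
    [0,0,0],
    [0,0,0],
    [0,0,0],
    [0,0,0],
    [0,0,0],
    [0,0,0],
    [0,0,0],
  ],
  jaw=[0,0,0,0,0,0,0,0],
)

```text
time: 9.77
tool_pos: [0.4926, -0.0449, 0.3197]
tool_rot: [3.141, -0.0, 3.141]
contact_force: [0.5, 0.0, -7.2]
opening: 0.0126
grip_force: 50.0
```

Run:
```python
from h import *
s=telemetry.observe();print(np.round(s["qpos"],3))
im=eyes.read_camera("scene");t=eyes.read_camera("top")
a=cv2.resize(im[100:300,200:400],(400,400));b=cv2.resize(t[150:330,250:430],(400,400))
cv2.imwrite("pics/p1.png",np.hstack([a,b])[:,:,::-1])
```

```text
[-0.246  0.228  1.427  0.     1.487 -1.816]
```

View pics/p1.png

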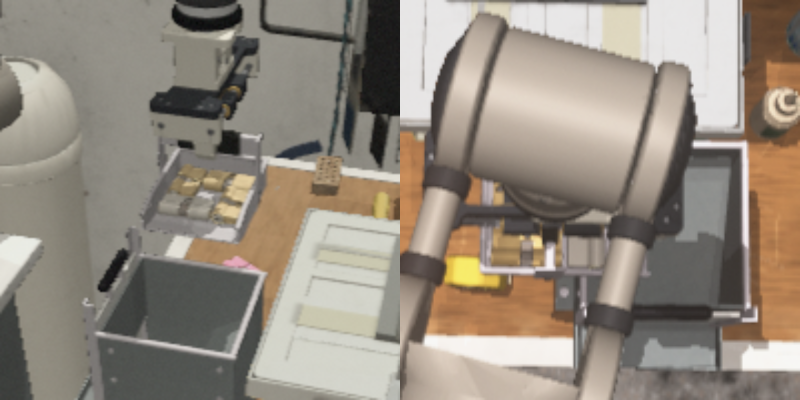

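The tray is level with all four cylinders in it, the lip is over the hopper's left part and the gate is down. I'll start tipping.

Request:
apply_moves(
  delta_pos=[
    [0,-0.01,0],
    [0,-0.02,0],
    [0,-0.033,0],
    [0,-0.045,0],
    [0,-0.057,0],
    [0,-0.07,0],
    [0,-0.08,0],
    [0,-0.092,0.005],
  ],
  dr=[
    [0.12,0,0],
    [0.24,0,0],
    [0.36,0,0],
    [0.48,0,0],
    [0.6,0,0],
    [0.72,0,0],
    [0.85,0,0],
    [0.97,0,0],
  ],
  jaw=[0,0,0,0,0,0,0,0],
  force=55,
)

```text
time: 10.53
tool_pos: [0.4927, -0.082, 0.3216]
tool_rot: [2.655, 0.0, 3.141]
contact_force: [0.2, -0.9, -8.8]
opening: 0.0127
grip_force: 55.0
```

Run:
```python
from h import *
s=telemetry.observe();print(np.round(s["qpos"],3))
```

```text
[-0.579  0.34   1.367  0.406  1.705 -2.15 ]
```

Request:
apply_moves(
  delta_pos=[
    [0,-0.015,0],
    [0,-0.03,0],
    [0,-0.045,0.005],
    [0,-0.06,0.005],
    [0,-0.075,0.01],
    [0,-0.09,0.01],
    [0,-0.105,0.015],
    [0,-0.116,0.015],
  ],
  dr=[
    [0.12,0,0],
    [0.24,0,0],
    [0.36,0,0],
    [0.48,0,0],
    [0.6,0,0],
    [0.72,0,0],
    [0.84,0,0],
    [0.96,0,0],
  ],
  jaw=[0,0,0,0,0,0,0,0],
)

```text
time: 11.2
tool_pos: [0.4932, -0.1288, 0.3285]
tool_rot: [2.177, 0.002, 3.141]
contact_force: [-0.3, 1.2, -2.9]
opening: 0.0127
grip_force: 55.0
```

Request:
apply_moves(
  delta_pos=[
    [0,0,0],
    [0,0,0],
    [0,0,0],
    [0,0,0],
    [0,0,0],
    [0,0,0],
  ],
  dr=[
    [0,0,0],
    [0,0,0],
    [0,0,0],
    [0,0,0],
    [0,0,0],
    [0,0,0],
  ],
  jaw=[0,0,0,0,0,0],
)

```text
time: 11.7
tool_pos: [0.4926, -0.1274, 0.3284]
tool_rot: [2.178, 0.001, -3.141]
contact_force: [0.2, -0.6, -1.7]
opening: 0.0128
grip_force: 55.0
```

Run:
```python
from h import *
s=telemetry.observe();print(np.round(s["qpos"],3))
im=eyes.read_camera("scene");t=eyes.read_camera("top")
a=cv2.resize(im[100:300,200:400],(400,400));b=cv2.resize(t[150:330,250:430],(400,400))
cv2.imwrite("pics/p2.png",np.hstack([a,b])[:,:,::-1])
```

```text
[-0.79   0.558  1.273  0.689  2.001 -2.297]
```

View pics/p2.png

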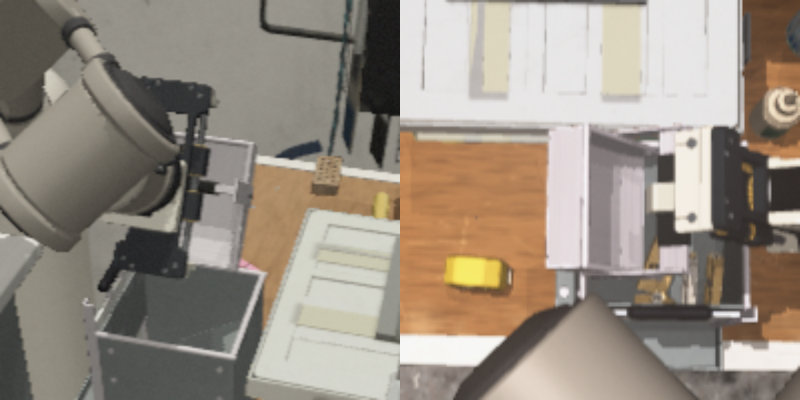

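The force has dropped to about the empty tray's 2.5 N, and the top view shows the cylinders behind the gate at (650–720,270). I'll tip back by reversing the moves.

Request:
apply_moves(
  delta_pos=[
    [0,0.015,0],
    [0,0.03,0],
    [0,0.045,0],
    [0,0.06,0],
    [0,0.075,0],
    [0,0.09,0],
    [0,0.105,0],
    [0,0.12,0],
  ],
  dr=[
    [-0.12,0,0],
    [-0.24,0,0],
    [-0.36,0,0],
    [-0.48,0,0],
    [-0.6,0,0],
    [-0.72,0,0],
    [-0.84,0,0],
    [-0.96,0,0],
  ],
  jaw=[0,0,0,0,0,0,0,0],
)

```text
time: 12.47
tool_pos: [0.4924, -0.0796, 0.3281]
tool_rot: [2.659, 0.0, 3.141]
contact_force: [0.8, 0.1, -3.1]
opening: 0.0125
grip_force: 55.0
```

Request:
apply_moves(
  delta_pos=[
    [0,0.02,0],
    [0,0.05,0],
    [0,0.09,0],
    [0,0.14,0],
    [0,0.2,0],
    [0,0.26,0],
    [0,0.32,0],
    [0,0.38,0],
  ],
  dr=[
    [-0.12,0,0],
    [-0.24,0,0],
    [-0.36,0,0],
    [-0.48,0,0],
    [-0.6,0,0],
    [-0.72,0,0],
    [-0.84,0,0],
    [-0.97,0,0],
  ],
  jaw=[0,0,0,0,0,0,0,0],
)

```text
time: 13.13
tool_pos: [0.4919, 0.0733, 0.3282]
tool_rot: [-3.14, 0.001, 3.14]
contact_force: [0.5, 0.3, -3.6]
opening: 0.0129
grip_force: 55.0
```

Request:
apply_moves(
  delta_pos=[
    [0.01,0.07,0],
    [0.01,0.14,0],
    [0.02,0.22,0],
    [0.03,0.3,0],
    [0.04,0.38,0],
    [0.05,0.46,0],
    [0.06,0.54,0],
    [0.07,0.6,0],
  ],
  dr=[
    [0,0,-0.08],
    [0,0,-0.16],
    [0,0,-0.24],
    [0,0,-0.32],
    [0,0,-0.4],
    [0,0,-0.48],
    [0,0,-0.56],
    [0,0,-0.6],
  ],
  jaw=[0,0,0,0,0,0,0,0],
)

```text
time: 13.8
tool_pos: [0.5195, 0.3148, 0.3275]
tool_rot: [3.141, -0.002, 2.84]
contact_force: [0.5, -0.5, -2.1]
opening: 0.0126
grip_force: 55.0
```

Run:
```python
from h import *
s=telemetry.observe();print(np.round(s["qpos"],3))
im=eyes.read_camera("scene");t=eyes.read_camera("top")
a=cv2.resize(im[130:280,220:370],(400,400));b=cv2.resize(t[200:310,310:420],(400,400),interpolation=cv2.INTER_CUBIC)
cv2.imwrite("pics/p3.png",np.hstack([a,b])[:,:,::-1])
```

```text
[ 0.418  0.454  1.08   0.002  1.609 -0.852]
```

View pics/p3.png

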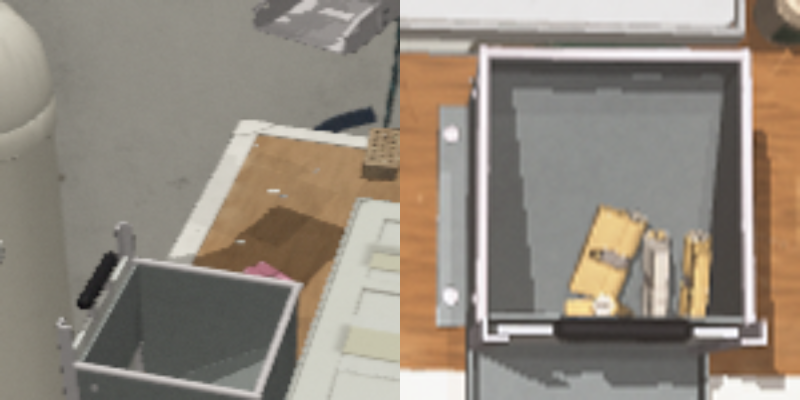

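The hopper holds four cylinders behind the shut gate: brass at (605,250), brass below it at (590,305), grey at (655,270) and brass at (697,270). The trough is empty and so is the tray. I'll set the tray down at its old place.

Request:
apply_moves(
  delta_pos=[
    [0,0.03,-0.05],
    [0,0.05,-0.13],
    [0,0.05,-0.22],
    [0,0.05,-0.31],
    [0,0.05,-0.4],
    [0,0.05,-0.48],
    [0,0.05,-0.54],
    [0,0.05,-0.58],
  ],
  dr=[
    [0,0,0],
    [0,0,0],
    [0,0,0],
    [0,0,0],
    [0,0,0],
    [0,0,0],
    [0,0,0],
    [0,0,0],
  ],
  jaw=[0,0,0,0,0,0,0,0],
)

```text
time: 14.57
tool_pos: [0.5187, 0.3306, 0.0926]
tool_rot: [-3.138, -0.004, 2.84]
contact_force: [0.6, -0.3, -1.8]
opening: 0.0128
grip_force: 55.0
```

Request:
apply_moves(
  delta_pos=[
    [0,0,-0.02],
    [0,0,-0.035],
    [0,0,-0.05],
    [0,0,-0.06],
    [0,0,-0.065],
    [0,0,-0.07],
    [0,0,-0.07],
  ],
  dr=[
    [0,0,0],
    [0,0,0],
    [0,0,0],
    [0,0,0],
    [0,0,0],
    [0,0,0],
    [0,0,0],
  ],
  jaw=[0,0,0,0,0,0,0],
)

```text
time: 15.15
tool_pos: [0.5207, 0.3321, 0.068]
tool_rot: [3.141, 0.0, 2.841]
contact_force: [-0.1, -0.5, -2.0]
opening: 0.0127
grip_force: 55.0
```

Request:
apply_moves(
  delta_pos=[
    [0,0,-0.003],
    [0,0,-0.006],
    [0,0,-0.006],
    [0,0,-0.006],
  ],
  dr=[
    [0,0,0],
    [0,0,0],
    [0,0,0],
    [0,0,0],
  ],
  jaw=[0,0,0,0],
)

```text
time: 15.48
tool_pos: [0.5208, 0.3322, 0.0657]
tool_rot: [3.141, 0.001, 2.841]
contact_force: [0.2, -0.4, -1.2]
opening: 0.0122
grip_force: 55.0
```

Request:
apply_moves(
  delta_pos=[
    [0,0,0],
    [0,0,0],
    [0,0,0],
    [0,0,0],
    [0,0,0],
    [0,0,0],
    [0,0,0],
    [0,0,0],
  ],
  dr=[
    [0,0,0],
    [0,0,0],
    [0,0,0],
    [0,0,0],
    [0,0,0],
    [0,0,0],
    [0,0,0],
    [0,0,0],
  ],
  jaw=[0.2,0.3,0.4,0.5,0.6,0.7,0.7,0.7],
)

```text
time: 16.15
tool_pos: [0.5205, 0.3321, 0.0654]
tool_rot: [3.141, 0.0, 2.841]
contact_force: [0.4, 0.7, -0.3]
opening: 0.0603
grip_force: 0.0
```

Request:
apply_moves(
  delta_pos=[
    [0,0,0],
    [0,0,0],
    [0,0,0.02],
    [0,0,0.06],
    [0,0,0.12],
    [0,0,0.2],
    [0,0,0.3],
    [0,0,0.4],
  ],
  dr=[
    [0,0,0],
    [0,0,0],
    [0,0,0],
    [0,0,0],
    [0,0,0],
    [0,0,0],
    [0,0,0],
    [0,0,0],
  ],
  jaw=[0.7,0.7,0.7,0.7,0.7,0.7,0.7,0.7],
)

```text
time: 16.82
tool_pos: [0.5199, 0.3318, 0.2272]
tool_rot: [-3.141, -0.001, 2.841]
contact_force: [1.3, 0.8, 0.4]
opening: 0.0644
grip_force: 0.0
```

Request:
apply_moves(
  delta_pos=[
    [-0.05,0,0.08],
    [-0.1,0,0.15],
    [-0.15,0,0.2],
    [-0.2,0,0.2],
    [-0.25,0,0.2],
    [-0.25,0,0.2],
    [-0.25,0,0.2],
    [-0.25,0,0.2],
  ],
  dr=[
    [0,0,0],
    [0,0,0],
    [0,0,0],
    [0,0,0],
    [0,0,0],
    [0,0,0],
    [0,0,0],
    [0,0,0],
  ],
  jaw=[0.7,0.7,0.7,0.7,0.7,0.7,0.7,0.7],
)

```text
time: 17.48
tool_pos: [0.421, 0.332, 0.3057]
tool_rot: [3.141, 0.001, 2.841]
contact_force: [-0.1, -0.3, -0.3]
opening: 0.0642
grip_force: 0.0
```

Run:
```python
from h import *
im=eyes.read_camera("scene");t=eyes.read_camera("top")
a=cv2.resize(im[165:285,220:380],(400,300));b=cv2.resize(t[150:330,80:440],(800,400),interpolation=cv2.INTER_CUBIC)
w=cv2.resize(eyes.read_camera("wrist"),(400,300))
cv2.imwrite("pics/p4.png",cv2.resize(np.vstack([b,np.hstack([a,w])]),(680,595))[:,:,::-1])
```

```text
(no output)
```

View pics/p4.png

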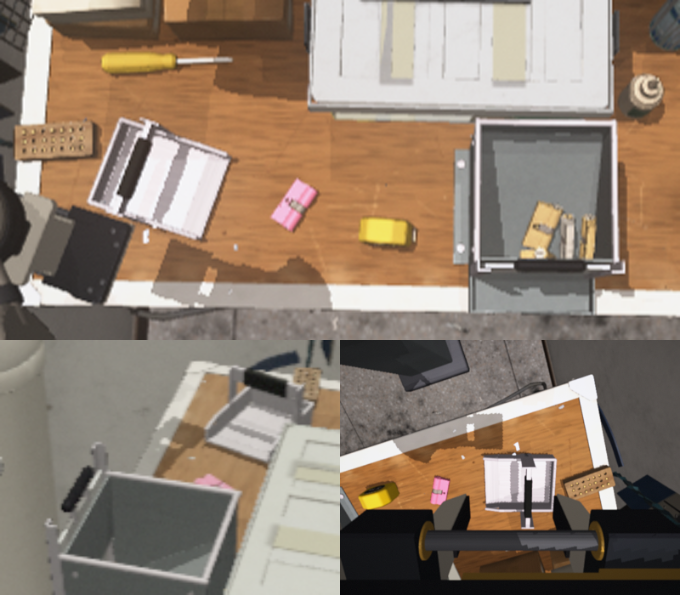

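The tray stands upright and empty at (160,180), the four cylinders are behind the gate at (560,235), and the bystanders are where they were. I'll check the gate bar's height, at top (371,290) and scene (257.6,235), and hand in if it is shut.

Run:
```python
from h import *
z=tri((cam("top"),(372,290.3)),(cam("scene"),(257.6,234.8)));print(z)
if z[2]<.225: print(job.hand_in())
```

```text
[ 0.41053723 -0.15772975  0.21709852]
the job is handed in; nothing more can be done
None
```

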